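Put the gauge block away and slide the tray cover home on its pins

TASK

Put the short steel gauge block back into the open well of the brass tray, setting it down rather than dropping it. Then close the tray: slide the loose cover plate along the tray, without lifting it off, until it drops over the two dowel pins and sits flat and fully home. Leave the other things on the plate where they are.

Things in the scene. Friction and masses are not known exactly. Their poses are not given: they have to be found in the camera images.
- tray: Heavy fixed brass tray, 126 (x) x 257 (y) mm. Origin on the granite; mm in tray axes: -y half a flat landing, top z 42, x -56..63, y -125..1. +y half 6 mm lower, rim top z 36 round an open well x -33..33, y 14..114, floor z 12. Fences to z 50 along the +x side (inner face x 63) and the +y end (inner face y 125); -x side and -y end open.
- pin_near (a point): Top centre of the dowel pin nearest the open -x side, at (-44, 58, 41.5) mm in tray axes. Steel, 8 mm diameter, tapered top, standing 5.5 mm above the rim.
- pin_far (a point): Top centre of the other dowel pin, beside the +x fence, at (44, 58, 41.5) mm in tray axes.
- home (a point): Tray point (0, 64, 36) mm in tray axes: where the cover's origin lies when fully home. The seated cover has 1 mm of play to each fence.
- well (a point): Centre of the well's cork floor, at (0, 64, 12) mm in tray axes, axes as the tray's.
- cover: Loose plain aluminium plate 124 (x) x 120 (y) x 6 mm, 0.26 kg; origin under its centre, axes about as the tray's. Two 11 mm holes at x -44 and 44, y -6. Starts flat but crooked on the landing, 14 to 26 mm off home towards -x (overhanging the open side), 130 mm short in y. Pushed to the side fence, then along it, it rides on the pin tops and drops when holes meet pins.
- block: Short steel gauge block lying flat on the granite, 35 mm (x) by 20 mm (y) by 9 mm high; origin at the centre of its underside. The smaller of the two loose gauge blocks.
- long_block: Bystander: long steel gauge block, 75 by 35 by 9 mm, lying flat; origin under its centre.
- spring: Bystander: black steel die spring standing upright, 29 mm diameter, 45 mm high; origin under its centre.
- vee: Bystander: cast-iron vee block, 90 by 60 by 54 mm, beyond the tray; origin under its centre.
- depth_mic: Bystander: chrome depth micrometer lying flat, base bar 100 mm along its y, barrel towards +x, 190 mm long over all, 18 mm high; origin under the base bar.
- square: Bystander: toolmaker's square lying flat, stock 100 mm along y, blade 98 mm along +x, 14 mm high; origin under the stock.
- pin_stand: Bystander: beech stand fixed to the granite, 60 by 200 by 40 mm, with six upright steel pin gauges up to 100 mm high; origin under its centre.

How it is judged (in metres and radians):
On the way, in this order (a step that is already met when the one before it is completed fails the run):
1. the short gauge block lies in the well, let go, while the cover is still on the landing (x of block in the frame of well between -0.034 and 0.034 m and y of block in the frame of well between -0.051 and 0.051 m and z of block in the frame of well between -0.004 and 0.01 m and contact force between block and the fingers below 0.05 N and linear speed of block below 0.02 m/s and y of cover in the frame of tray below -0.02 m), for 0.2 s.
2. the cover lies flat on the rim, dropped over both pins (distance between cover and home below 0.0035 m and angle between cover's own z axis and vertical below 0.025 rad and angle between the y axis of cover and the y axis of tray, either way round below 0.05 rad), for 0.2 s.
At the end, for the whole second after the job is handed in: The short gauge block lies in the tray's well, and the cover is seated over both pins, flat on the rim (within 1.4 degrees), its origin within 3.5 mm of the home point and square to the tray within 3 degrees; both are let go and at rest (all of step 2 and x of block in the frame of well between -0.034 and 0.034 m and y of block in the frame of well between -0.051 and 0.051 m and z of block in the frame of well between -0.004 and 0.01 m and contact force between block and the fingers below 0.05 N and linear speed of each of cover, block below 0.01 m/s); the robot touches nothing.
It fails at once if the gauge block is dropped into the tray (it falls free from more than about 25 mm, reaching 0.7 m/s) (horizontal distance between block and well below 0.12 m and contact force between block and the fingers below 0.05 N and linear speed of block above 0.7 m/s).
It fails at once if the cover is lifted off or falls off the tray (its centre rises more than 15 mm above the landing, or drops below the rim, or it tilts more than 17 degrees) (height (world z) of cover above 0.057 m or height (world z) of cover below 0.03 m or angle between cover's own z axis and vertical above 0.3 rad).
It fails at once if another loose thing (long gauge block, die spring, vee block, depth micrometer or square) is moved more than 20 mm (distance of any of long_block, spring, vee, depth_mic, square from where it was at the start of the episode above 0.02 m).
It also fails if it takes over 64 s, if anything falls off the work surface, if the arm or the gripper's body presses on something with over 40 N, if the wrist force passes 120 N, or if a joint passes its speed limit or range.

ROBOT

A 6-joint arm with a two-finger parallel gripper is mounted at the origin on the work surface. World frame = base frame: x ahead of the robot, y to its left, z up, the work surface at z = 0. Lengths are in mm, angles in degrees, forces in N, time in s.
With the tool pointing down it reaches from about 350 to 850 mm from the base axis. Payload 8.1 kg.
Tool frame: the origin (TCP) lies at the very end of the fingers, on their centre line; the grasp point (between the pads) lies 19 mm behind it (tcp_to_grasp is the distance from the TCP to the grasp point, in mm); z points along the fingers, x is the direction in which the jaws open and shut, and the axes are right-handed (so a half turn about z gives the same grasp; the last joint's range is limited). The gripper opens to 85 mm and grips with 20 to 120 N. Pads are 22 mm wide; open, the fingers measure 114 mm over their backs; the gripper's body (76 mm by 85 mm) begins 54 mm behind the grasp point. The pads swing forward as they close: fully open they stand 13 mm farther back than shut.
Start: joints at [64.607, 7.471, 85.268, -0, 87.261, -4.893], TCP at [210.108, 562.014, 231.292] pointing down, gripper open.
Joint ranges: [-169.43, 169.43], [-51.17, 129.36], [1.28, 143.12], [-76.62, 256.62], [0, 156.53], [-152.29, 152.29]. Speed limits (degrees/s): [136.94, 136.94, 159.86, 180, 180, 180].

INTERFACE

Orientations are given as [roll, pitch, yaw] about the fixed x, y, z axes, in that order (R = Rz(yaw) Ry(pitch) Rx(roll)).
In Python, from bench import * gives the robot as it stands. The module is installed in compiled form; this text tells all that it offers.
- The arm moves only by the tool apply_moves, never from a script. Its argument "targets" is text: rows parted by semicolons, each of 7 numbers parted by spaces: the turn, a rotation vector about the tool's x, y, z in rad, then the shift along the tool's x, y, z in cm, then the finger opening in cm, from 0 to 8.54. A call has exactly 5 rows; each row is the pose to reach, as a shift and turn from the pose commanded when the call began, along the tool's axes at that moment; what a row does not reach only later rows make up. A row lasts 1/10 s, in which the tool goes at most 50 mm and 8.59 degrees, less where a joint would pass 70% of its speed; a pose out of reach is approached as far as the arm can. A call with a gripper value outside its range is refused whole. The fingers move at their own pace and stop on an object; "force" is the grip in N (left out, the last holds). Time passes only in rows, so rows that repeat a pose let the fingers close, or fill a call up. It gives the time, the measured TCP pose, the force and the opening at its end, in the units of the state.
- sense(): the state, without advancing time (a new reading comes with each control period).
- snapshot(name): name is "scene" or "top"; returns the picture (480x640x3 uint8, red, green, blue); there is no depth.
- camera_model(name): a dict with "fx", "fy", "cx", "cy" (pixels), "position" and "attitude" of the camera in the world. Camera axes: x right, y up, looking along -z (the intrinsics and any distortion apply to the point x, -y, -z); pixel columns grow to the right and rows downward; lengths in mm; the calibration is good to about 2 mm. A picture is of the moment at which its call begins. camera_model takes no time and is no camera call.
- hand_in(): hands the job in, once; it reports no verdict.
Trained networks look in the newest picture that a camera, given by its name, has taken for a name from the list of things; names that differ only in an ending like _2 or _b are one class to them, and where a whole thing is asked for, a point or a joint stands for the part that bears it (a point fixed in the world has none). Each returns a list of dicts, best first, with "confidence" (0 to 1); they miss things now and then, are a little off and sometimes report something else, mostly with a low value. They report only what shows in the picture. A call takes as long as a camera call.
- recognise(camera, query): "at" ([row, column] in pixels, amid what is visible of it).
- place_of(camera, query): "at" ([row, column] in pixels: a listed point, or the origin of a listed thing).
The state is a dict: "time": time; "joint_pos": joint angles; "qd": joint speeds; "joint_efforts": joint torques, N m; "tool_pos": TCP position; "tcp_rot": TCP orientation; "ft_force": force on the tool from outside, world axes, zero at the start; "wrist_torque": the same for the moment, N m; "finger_gap": finger opening in mm.
Only numpy, scipy, OpenCV 4.12 (cv2) and the standard library are available. Lean on these libraries where they do the work, as an engineer would, in place of code of your own. Each camera call takes 0.05 s, during which the arm holds its last target. There are 200 camera calls.

## Working session

There is one attempt and no reset: what is moved stays moved. The work goes in short steps, Python scripts to look and compute and a tool call to move; the robot and the scene stay as the last step left them, time stands still between calls to the robot, and variables do not carry over. Pictures are saved under pics/ and viewed, about 8 in all and at most 12, crops included, and the job is handed in when it is done.

Besides the shell and the picture viewer there is one more tool, called after "Request:" as name(argument=value, ...) on one line, values as JSON. apply_moves: Moves the arm, as the interface text tells. Its arguments: {"type":"object","properties":{"targets":{"type":"string"},"force":{"type":"number"}},"required":["targets"]}

```bash
mkdir -p pics; cat > h.py <<'E'
from bench import *
import numpy as np, cv2
from scipy.spatial.transform import Rotation as R
def cam(n):
    m=camera_model(n); a=np.array(m["attitude"],float)
    Rm=a if a.shape==(3,3) else R.from_euler('xyz',a,degrees=True).as_matrix()
    return m,Rm,np.array(m["position"],float)
def ray(n,rc,z):
    m,Rm,p=cam(n); 
    K=np.array([[m["fx"],0,m["cx"]],[0,m["fy"],m["cy"]],[0,0,1.]])
    d=m.get("distortion",None)
    u=cv2.undistortPoints(np.array([[[rc[1],rc[0]]]],float),K,np.array(d,float) if d is not None else None)[0,0]
    v=Rm@np.array([u[0],-u[1],-1]); return p+v*(z-p[2])/v[2]
def pix(n,P):
    m,Rm,p=cam(n); c=Rm.T@(np.array(P,float)-p); c=c/-c[2]
    return np.array([m["cy"]-m["fy"]*c[1], m["cx"]+m["fx"]*c[0]])
E
python3 - <<'E'
from h import *
print(sense())
for c in("scene","top"):
    print(camera_model(c))
    im=snapshot(c); cv2.imwrite(f"pics/{c}0.png",im[:,:,::-1])
    for q,z in(("block",0),("pin_near",41.5),("pin_far",41.5),("home",36),("well",12),("tray",0),("cover",42)):
        for r in place_of(c,q)[:2]: print(c,q,r,ray(c,r["at"],z).round(1))
E
```

```text
{'time': 0.0, 'joint_pos': array([ 6.46076138e+01,  7.51295956e+00,  8.53284044e+01, -8.84185920e-04,
        8.72621663e+01, -4.89252945e+00]), 'qd': array([-0.00409764,  0.09197123,  0.0193483 , -0.07790947,  0.07335939,
       -0.03271349]), 'joint_efforts': array([ 1.18922082e-03, -5.69388127e+01, -5.00558996e+01,  2.88873241e-05,
        1.40755170e-02, -2.66030696e-05]), 'tool_pos': array([209.86845741, 561.51923778, 230.27521973]), 'tcp_rot': array([-1.79992050e+02,  1.03228268e-01,  6.95001934e+01]), 'ft_force': array([-0.07970937,  0.52035555,  0.32862246]), 'wrist_torque': array([ 0.07194588, -0.04567483, -0.047971  ]), 'finger_gap': 85.26645109963853}
{'fx': 523.3772198085223, 'fy': 523.3772198085223, 'cx': 314.43398897098876, 'cy': 244.3731606240387, 'position': array([1088.59523443,  860.8242657 ,  664.63185341]), 'attitude': array([ 57.93740848,  -0.17091874, 151.16347267])}
scene block {'at': [239.3, 329.0], 'confidence': 0.64} [532.8 -71.1   0. ]
scene block {'at': [186.4, 307.1], 'confidence': 0.41} [ 440.8 -355.9    0. ]
scene pin_near {'at': [268.6, 367.1], 'confid
[... 915 characters left out ...]
nfidence': 0.53} [ 438.8 -358.3    0. ]
top block {'at': [175.5, 387.0], 'confidence': 0.27} [ 781.7 -157.3    0. ]
top pin_near {'at': [267.1, 280.0], 'confidence': 0.98} [547.5 116.6  41.5]
top pin_far {'at': [230.3, 283.1], 'confidence': 0.93} [639.  108.4  41.5]
top home {'at': [244.3, 280.5], 'confidence': 0.77} [604.5 115.5  36. ]
top home {'at': [256.3, 335.1], 'confidence': 0.18} [573.1 -20.5  36. ]
top well {'at': [246.9, 277.6], 'confidence': 0.92} [599.4 124.7  12. ]
top tray {'at': [246.7, 303.7], 'confidence': 0.85} [599.9  58.9   0. ]
top cover {'at': [255.1, 331.5], 'confidence': 0.84} [576.  -11.5  42. ]
top cover {'at': [246.4, 278.3], 'confidence': 0.39} [598.9 120.5  42. ]
```

```bash
python3 - <<'E'
from h import *
im=cv2.imread("pics/top0.png"); c=im[130:430,200:520]; cv2.imwrite("pics/c0.png",cv2.resize(c,(640,600),interpolation=3))
E
```

```text
(no output)
```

View pics/c0.png

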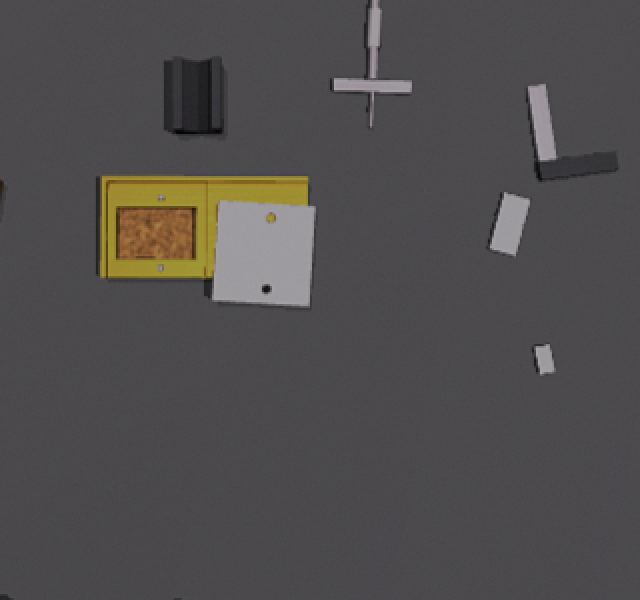

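View pics/scene0.png

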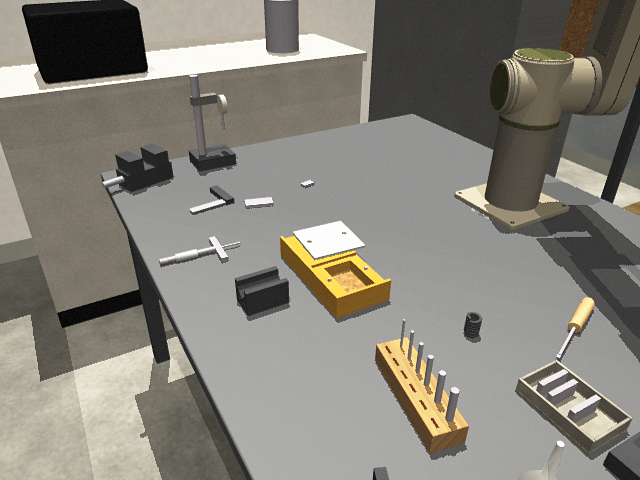

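The top view shows the tray with its long side along world y and the well to the left. The cover is crooked on the landing, overhanging toward −x. The short block is at about row 310, col 472.

```bash
cat > seg.py <<'E'
from h import *
def rect(n,im,r0,r1,c0,c1,z,f):
    sub=im[r0:r1,c0:c1]; big=cv2.resize(sub,None,fx=6,fy=6,interpolation=cv2.INTER_CUBIC)
    hsv=cv2.cvtColor(big,cv2.COLOR_RGB2HSV); m=f(hsv).astype(np.uint8)
    cs,_=cv2.findContours(m,0,1); c=max(cs,key=cv2.contourArea)
    b=cv2.boxPoints(cv2.minAreaRect(c)); b=(b+.5)/6-.5
    P=np.array([ray(n,(r0+y,c0+x),z)[:2] for x,y in b])
    e=[(np.linalg.norm(P[(i+1)%4]-P[i]).round(1),np.degrees(np.arctan2(*(P[(i+1)%4]-P[i])[::-1])).round(1)) for i in(0,1)]
    return P.mean(0).round(1),e,P.round(1).tolist()
white=lambda h:(h[...,2]>120)&(h[...,1]<60)
yel=lambda h:(h[...,1]>150)&(h[...,2]>60)
E
python3 - <<'E'
from seg import *
im=cv2.imread("pics/top0.png")[:,:,::-1]
print("block",rect("top",im,295,325,460,485,9,white))
print("cover",rect("top",im,225,290,300,365,48,white))
print("tray",rect("top",im,210,290,245,360,45,yel))
print("well",rect("top",im,225,270,252,305,24,lambda h:(h[...,0]<20)&(h[...,1]>80)))
E
```

```text
block (array([ 436.9, -365.4]), [(np.float64(19.8), np.float64(-78.7)), (np.float64(35.4), np.float64(-169.4))], [[452.3, -352.4], [456.2, -371.9], [421.4, -378.4], [417.5, -359.0]])
cover (array([573. , -11.2]), [(np.float64(124.4), np.float64(-4.0)), (np.float64(120.9), np.float64(-94.2))], [[515.4, 53.3], [639.5, 44.5], [630.7, -76.0], [506.6, -66.6]])
tray (array([606.,  63.]), [(np.float64(126.3), np.float64(-0.2)), (np.float64(258.2), np.float64(-90.7))], [[544.4, 192.0], [670.7, 191.5], [667.5, -66.7], [541.2, -64.7]])
well (array([600.6, 123.5]), [(np.float64(99.6), np.float64(-90.6)), (np.float64(64.3), np.float64(179.6))], [[633.3, 173.2], [632.3, 73.6], [568.0, 74.1], [569.0, 173.3]])
```

```bash
cat > mv.py <<'E'
import sys,numpy as np
from scipy.spatial.transform import Rotation as R
def T(x,y,z,w): return np.array([x,y,z]),R.from_euler('xyz',[180,0,w],degrees=True)
def go(pts):
    for a,b in zip(pts,pts[1:]):
        pa,ra=T(*a); pb,rb=T(*b)
        print(b,(ra.inv()*rb).as_rotvec().round(4),(ra.inv().apply(pb-pa)/10).round(2))
go(eval(sys.argv[1]))
E
python3 mv.py "[(210.1,562,231.3,69.5),(310,345,231,100.6),(420,125,231,100.6),(440,-120,231,100.6),(437,-365,231,100.6),(437,-365,40,100.6)]"
```

```text
(310, 345, 231, 100.6) [ 0.      0.     -0.5428] [-16.83  16.96   0.03]
(420, 125, 231, 100.6) [0. 0. 0.] [-23.65   6.77   0.  ]
(440, -120, 231, 100.6) [0. 0. 0.] [-24.45  -2.54  -0.  ]
(437, -365, 231, 100.6) [0. 0. 0.] [-24.03  -4.8   -0.  ]
(437, -365, 40, 100.6) [0. 0. 0.] [ 0.  -0.  19.1]
```

Request:
apply_moves(targets="0 0 -0.5428 -16.83 16.96 0 5; 0 0 -0.5428 -16.83 16.96 0 5; 0 0 -0.5428 -16.83 16.96 0 5; 0 0 -0.5428 -16.83 16.96 0 5; 0 0 -0.5428 -16.83 16.96 0 5")

```text
time: 1.3
tool_pos: [310.6, 343.0, 231.4]
tcp_rot: [180.0, 0.0, 100.8]
ft_force: [0.4, -0.4, 0.3]
finger_gap: 49.8
```

Request:
apply_moves(targets="0 0 0 -23.65 6.77 0 5; 0 0 0 -23.65 6.77 0 5; 0 0 0 -23.65 6.77 0 5; 0 0 0 -23.65 6.77 0 5; 0 0 0 -23.65 6.77 0 5")

```text
time: 1.8
tool_pos: [420.8, 122.8, 231.8]
tcp_rot: [179.9, 0.0, 100.6]
ft_force: [0.2, 0.3, 0.1]
finger_gap: 50.0
```

Request:
apply_moves(targets="0 0 0 -24.45 -2.54 0 5; 0 0 0 -24.45 -2.54 0 5; 0 0 0 -24.45 -2.54 0 5; 0 0 0 -24.45 -2.54 0 5; 0 0 0 -24.45 -2.54 0 5")

```text
time: 2.3
tool_pos: [439.9, -122.5, 231.7]
tcp_rot: [179.9, 0.0, 100.6]
ft_force: [0.6, 0.9, 0.6]
finger_gap: 50.1
```

Request:
apply_moves(targets="0 0 0 -24.03 -4.8 0 5; 0 0 0 -24.03 -4.8 0 5; 0 0 0 -24.03 -4.8 0 5; 0 0 0 -24.03 -4.8 0 5; 0 0 0 -24.03 -4.8 0 5")

```text
time: 2.8
tool_pos: [436.6, -367.6, 231.4]
tcp_rot: [180.0, 0.0, 100.6]
ft_force: [1.0, 0.2, -0.5]
finger_gap: 50.1
```

Request:
apply_moves(targets="0 0 0 0 0 19.1 5; 0 0 0 0 0 19.1 5; 0 0 0 0 0 19.1 5; 0 0 0 0 0 19.1 5; 0 0 0 0 0 19.1 5")

```text
time: 3.3
tool_pos: [432.8, -360.9, 33.2]
tcp_rot: [-179.6, -0.6, 100.6]
ft_force: [-0.8, 1.0, 0.2]
finger_gap: 50.2
```

```bash
python3 - <<'E'
from seg import *
im=snapshot("top");im=snapshot("scene"); s=sense(); print(s["tool_pos"],s["tcp_rot"],s["ft_force"])
cv2.imwrite("pics/s1.png",cv2.resize(im[120:260,220:420,::-1],(800,560),interpolation=2))
E
```

```text
[ 436.89506324 -364.83720326   40.59270897] [-1.79952967e+02 -6.85694653e-02  1.00601139e+02] [ 0.39329529 -0.88864449  1.38320378]
```

View pics/s1.png

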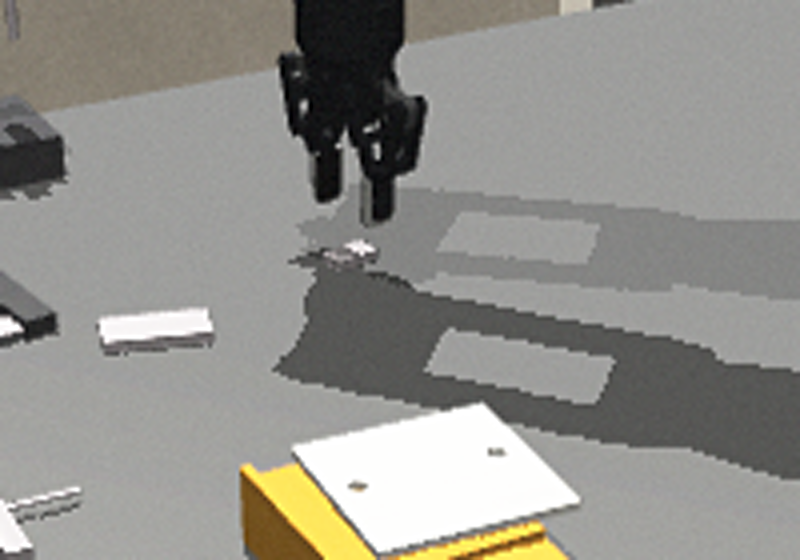

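The picture shows the open fingers above the short block (about pixel (350,250)), one on each side. I'll descend and close.

Request:
apply_moves(targets="0 0 0 0 0 1.5 5; 0 0 0 0 0 2.5 5; 0 0 0 0 0 3.2 5; 0 0 0 0 0 3.6 5; 0 0 0 0 0 3.8 5")

```text
time: 3.9
tool_pos: [437.0, -364.9, 2.0]
tcp_rot: [-180.0, -0.0, 100.6]
ft_force: [-1.4, 0.6, 1.4]
finger_gap: 49.9
```

Request:
apply_moves(targets="0 0 0 0 0 0 0; 0 0 0 0 0 0 0; 0 0 0 0 0 0 0; 0 0 0 0 0 0 0; 0 0 0 0 0 0 0", force=50)

```text
time: 4.4
tool_pos: [437.5, -365.5, 2.9]
tcp_rot: [180.0, 0.1, 100.6]
ft_force: [0.1, 0.3, 3.3]
finger_gap: 18.3
```

Request:
apply_moves(targets="0 0 0 0 0 -1 0; 0 0 0 0 0 -2 0; 0 0 0 0 0 -4 0; 0 0 0 0 0 -7 0; 0 0 0 0 0 -10 0")

```text
time: 4.9
tool_pos: [436.8, -364.8, 103.7]
tcp_rot: [-180.0, -0.0, 100.6]
ft_force: [0.9, 0.1, -0.5]
finger_gap: 18.2
```

```bash
python3 mv.py "[(437,-365,102,100.6),(490,-190,140,89.4),(545,-30,140,89.4),(600.5,123.5,140,89.4),(600.5,123.5,50,89.4)]"
```

```text
(490, -190, 140, 89.4) [ 0.     -0.      0.1955] [16.23  8.43 -3.8 ]
(545, -30, 140, 89.4) [0. 0. 0.] [16.06  5.33  0.  ]
(600.5, 123.5, 140, 89.4) [0. 0. 0.] [15.41  5.39  0.  ]
(600.5, 123.5, 50, 89.4) [0. 0. 0.] [ 0. -0.  9.]
```

Request:
apply_moves(targets="0 0 0.1955 16.23 8.43 -3.8 0; 0 0 0.1955 16.23 8.43 -3.8 0; 0 0 0.1955 16.23 8.43 -3.8 0; 0 0 0.1955 16.23 8.43 -3.8 0; 0 0 0.1955 16.23 8.43 -3.8 0")

```text
time: 5.4
tool_pos: [492.1, -186.2, 142.8]
tcp_rot: [179.8, -0.0, 89.7]
ft_force: [-0.2, 0.1, -0.0]
finger_gap: 18.4
```

Request:
apply_moves(targets="0 0 0 4 1.33 0 0; 0 0 0 8 2.67 0 0; 0 0 0 12 4 0 0; 0 0 0 16.06 5.33 0 0; 0 0 0 16.06 5.33 0 0")

```text
time: 5.9
tool_pos: [546.2, -26.1, 141.0]
tcp_rot: [179.9, -0.1, 89.6]
ft_force: [-1.1, -1.5, -0.5]
finger_gap: 18.2
```

Request:
apply_moves(targets="0 0 0 4 1.4 0 0; 0 0 0 8 2.8 0 0; 0 0 0 12 4.2 0 0; 0 0 0 15.41 5.39 0 0; 0 0 0 15.41 5.39 0 0")

```text
time: 6.4
tool_pos: [601.6, 126.4, 140.7]
tcp_rot: [179.9, -0.1, 89.6]
ft_force: [-0.8, -0.5, -0.3]
finger_gap: 18.0
```

Request:
apply_moves(targets="0 0 0 0 0 2.5 0; 0 0 0 0 0 5 0; 0 0 0 0 0 7.5 0; 0 0 0 0 0 9 0; 0 0 0 0 0 9 0")

```text
time: 6.9
tool_pos: [598.5, 122.0, 47.6]
tcp_rot: [-179.7, 0.1, 89.3]
ft_force: [0.4, -0.4, 0.0]
finger_gap: 18.2
```

```bash
python3 - <<'E'
from seg import *
im=snapshot("scene"); s=sense(); print(s["tool_pos"],s["tcp_rot"],s["ft_force"],s["finger_gap"])
cv2.imwrite("pics/s2.png",cv2.resize(im[180:330,260:420,::-1],(640,600),interpolation=2))
E
```

```text
[599.83058581 122.43646448  49.54977563] [-1.79869994e+02  2.87533864e-02  8.93513560e+01] [ 0.24656732  0.24756839 -0.82521945] 17.882389919962566
```

View pics/s2.png

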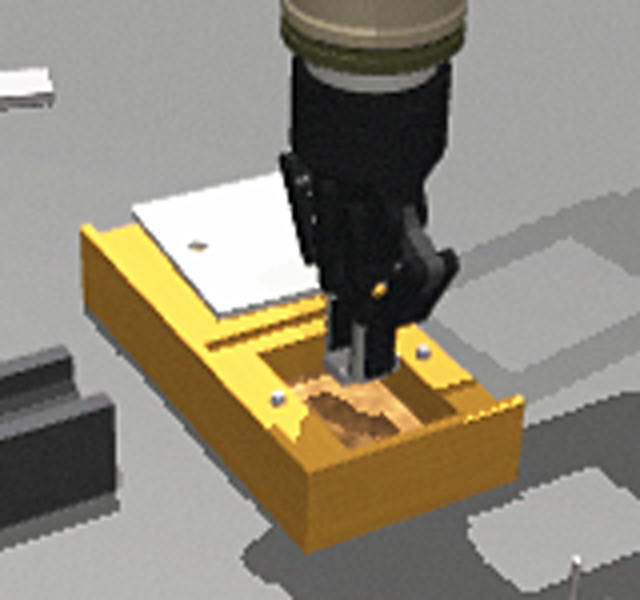

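The picture shows the block held between the fingertips (about pixel (350,370)), over the well, clear of both pins and the cover. I'll lower it.

Request:
apply_moves(targets="0 0 0 0 0 1 0; 0 0 0 0 0 2 0; 0 0 0 0 0 2.8 0; 0 0 0 0 0 3.2 0; 0 0 0 0 0 3.4 0")

```text
time: 7.45
tool_pos: [600.2, 123.5, 15.5]
tcp_rot: [-179.9, 0.0, 89.4]
ft_force: [-0.5, 0.7, -0.3]
finger_gap: 18.0
```

Request:
apply_moves(targets="0 0 0 0 0 0.05 0; 0 0 0 0 0 0.1 0; 0 0 0 0 0 0.15 0; 0 0 0 0 0 0.2 0; 0 0 0 0 0 0.2 0")

```text
time: 7.95
tool_pos: [601.0, 123.6, 14.9]
tcp_rot: [180.0, -0.0, 89.4]
ft_force: [-2.4, -0.2, 3.1]
finger_gap: 18.1
```

Request:
apply_moves(targets="0 0 0 0 0 0 4; 0 0 0 0 0 0 4; 0 0 0 0 0 0 4; 0 0 0 0 0 0 4; 0 0 0 0 0 0 4")

```text
time: 8.45
tool_pos: [600.6, 123.5, 14.2]
tcp_rot: [-180.0, 0.0, 89.4]
ft_force: [-0.8, 0.0, 0.3]
finger_gap: 40.2
```

Request:
apply_moves(targets="0 0 0 0 0 -2 4; 0 0 0 0 0 -5 4; 0 0 0 0 0 -9 4; 0 0 0 0 0 -13 4; 0 0 0 0 0 -13 4")

```text
time: 8.95
tool_pos: [604.9, 124.1, 152.2]
tcp_rot: [179.3, -0.1, 89.4]
ft_force: [0.9, 0.4, 0.3]
finger_gap: 39.9
```

```bash
python3 - <<'E'
from seg import *
im=snapshot("scene"); s=sense(); print(s["tool_pos"],s["tcp_rot"],s["ft_force"],s["finger_gap"])
t=snapshot("top")
for c in("scene","top"):
  for q,z in(("block",12),("cover",42)):
    for r in place_of(c,q)[:2]: print(c,q,r,ray(c,r["at"],z).round(1))
a=cv2.resize(im[180:330,260:420,::-1],(400,375),interpolation=2)
b=cv2.resize(t[200:320,240:368,::-1],(400,375),interpolation=2)
cv2.imwrite("pics/s3.png",np.hstack([a,b]))
E
```

```text
[603.4162043  123.86670335 148.86896985] [ 1.79555135e+02 -5.63833856e-02  8.94002195e+01] [ 0.76417129 -0.37875072 -0.32112221] 40.135411483856096
scene block {'at': [286.3, 350.5], 'confidence': 0.66} [597.7 129.1  12. ]
scene cover {'at': [239.0, 325.3], 'confidence': 0.85} [574.7 -17.4  42. ]
scene cover {'at': [285.6, 348.5], 'confidence': 0.4} [622.6 158.9  42. ]
top cover {'at': [257.4, 331.7], 'confidence': 0.58} [570.2 -12.   42. ]
```

View pics/s3.png

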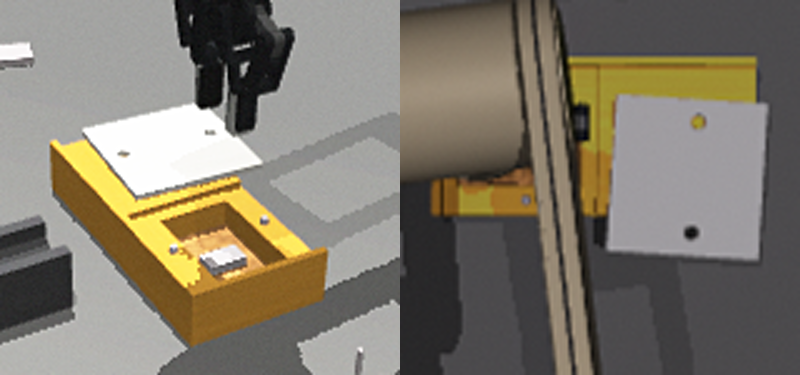

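The right-hand panel is partly hidden by the arm. The left one shows the block flat in the well, at about (225,260) in that panel, and the cover still on the landing. Next I'll push the cover sideways to the fence with both fingers spread along its edge.

```bash
python3 mv.py "[(600.5,123.5,144,89.4),(475,-9,144,89.4),(475,-9,28,89.4),(510,-9,28,89.4),(526,-9,28,89.4)]"
```

```text
(475, -9, 144, 89.4) [0. 0. 0.] [-13.38 -12.41  -0.  ]
(475, -9, 28, 89.4) [0. 0. 0.] [ 0.  -0.  11.6]
(510, -9, 28, 89.4) [0. 0. 0.] [0.04 3.5  0.  ]
(526, -9, 28, 89.4) [0. 0. 0.] [0.02 1.6  0.  ]
```

Request:
apply_moves(targets="0 0 0 -4 -3.5 0 7; 0 0 0 -8 -7.5 0 7; 0 0 0 -12 -11 0 7; 0 0 0 -13.38 -12.41 0 7; 0 0 0 -13.38 -12.41 0 7")

```text
time: 9.75
tool_pos: [471.8, -11.1, 142.4]
tcp_rot: [-179.8, 0.0, 89.2]
ft_force: [-0.4, 0.0, -0.6]
finger_gap: 70.0
```

Request:
apply_moves(targets="0 0 0 0 0 4 7; 0 0 0 0 0 8 7; 0 0 0 0 0 10.5 7; 0 0 0 0 0 11.6 7; 0 0 0 0 0 11.6 7")

```text
time: 10.25
tool_pos: [473.4, -8.4, 26.2]
tcp_rot: [-179.7, -0.0, 89.4]
ft_force: [-0.2, 0.5, -0.1]
finger_gap: 69.6
```

```bash
python3 - <<'E'
from seg import *
im=snapshot("scene"); s=sense(); print(s["tool_pos"],s["tcp_rot"],s["ft_force"],s["finger_gap"])
t=snapshot("top")
a=cv2.resize(im[180:330,260:420,::-1],(400,375),interpolation=2)
b=cv2.resize(t[200:320,240:368,::-1],(400,375),interpolation=2)
cv2.imwrite("pics/s4.png",np.hstack([a,b]))
E
```

```text
[474.81578278  -8.65948513  27.9257385 ] [-1.79906311e+02 -1.59760365e-02  8.94123398e+01] [ 0.24522375 -0.51259906  0.11111926] 69.7138440966278
```

View pics/s4.png

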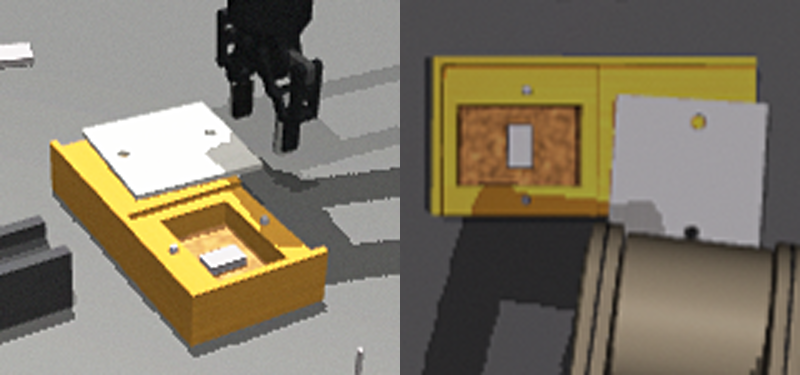

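The block is central in the well and the fingers stand beside the cover's open-side edge. I'll push +x.

Request:
apply_moves(targets="0 0 0 0 0.7 0 7; 0 0 0 0 1.4 0 7; 0 0 0 0 2.1 0 7; 0 0 0 0.02 2.6 0 7; 0 0 0 0.03 3 0 7")

```text
time: 10.85
tool_pos: [505.6, -9.1, 28.4]
tcp_rot: [-180.0, 0.0, 89.4]
ft_force: [-1.9, 0.2, 2.4]
finger_gap: 70.0
```

Request:
apply_moves(targets="0 0 0 0 0.3 0 7; 0 0 0 0 0.6 0 7; 0 0 0 0 0.9 0 7; 0 0 0 0 1.2 0 7; 0 0 0 0.02 1.5 0 7")

```text
time: 11.35
tool_pos: [520.3, -8.9, 28.2]
tcp_rot: [-180.0, -0.0, 89.4]
ft_force: [-1.9, -0.4, 0.5]
finger_gap: 70.1
```

Request:
apply_moves(targets="0 0 0 0 0.1 0 7; 0 0 0 0 0.2 0 7; 0 0 0 0 0.3 0 7; 0 0 0 0 0.4 0 7; 0 0 0 0 0.5 0 7")

```text
time: 11.85
tool_pos: [525.1, -9.0, 28.3]
tcp_rot: [-180.0, -0.0, 89.4]
ft_force: [-1.0, 0.7, 0.3]
finger_gap: 70.0
```

Request:
apply_moves(targets="0 0 0 0 0.1 0 7; 0 0 0 0 0.2 0 7; 0 0 0 0 0.3 0 7; 0 0 0 0 0.3 0 7; 0 0 0 0 0.3 0 7")

```text
time: 12.35
tool_pos: [525.5, -8.9, 27.9]
tcp_rot: [-179.7, -0.0, 89.4]
ft_force: [-14.6, 0.2, 11.2]
finger_gap: 70.1
```

Request:
apply_moves(targets="0 0 0 0 0.05 0 7; 0 0 0 0 0.1 0 7; 0 0 0 0 0.15 0 7; 0 0 0 0 0.2 0 7; 0 0 0 0 0.2 0 7")

```text
time: 12.85
tool_pos: [525.6, -8.9, 27.5]
tcp_rot: [-179.4, -0.0, 89.4]
ft_force: [-24.0, -0.3, 16.5]
finger_gap: 69.9
```

```bash
python3 - <<'E'
from seg import *
im=snapshot("scene"); s=sense(); print(s["tool_pos"],s["tcp_rot"],s["ft_force"],s["wrist_torque"])
t=snapshot("top")
a=cv2.resize(im[180:330,260:420,::-1],(400,375),interpolation=2)
b=cv2.resize(t[200:320,240:368,::-1],(400,375),interpolation=2)
cv2.imwrite("pics/s5.png",np.hstack([a,b]))
E
```

```text
[525.57551331  -8.90169494  27.43014695] [-1.79431872e+02 -9.14946355e-03  8.94087782e+01] [-24.30520603   0.187324    18.33711167] [-0.13259387  3.66154133 -0.10683095]
```

View pics/s5.png

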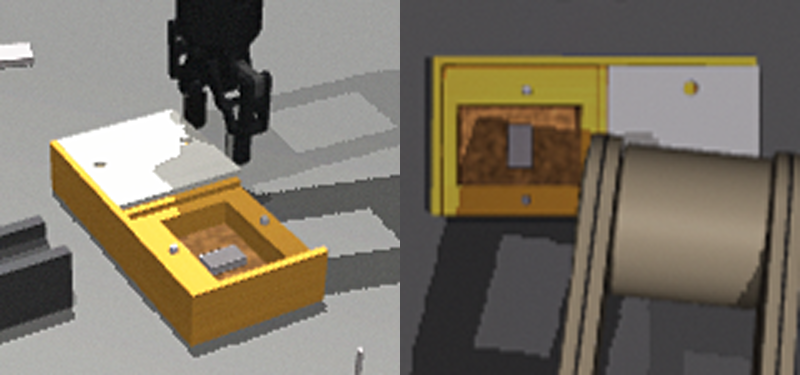

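The cover is flush with the side fence (24 N stop) and square to it. Its leading edge sits just short of the step. Next I'll back off and turn to push from the −y end.

```bash
python3 mv.py "[(530,-9,28,89.4),(490,-9,28,89.4),(490,-9,140,89.4),(490,-110,140,51.4),(600,-115,140,13.4),(600,-115,25,-0.6)]"
```

```text
(490, -9, 28, 89.4) [0. 0. 0.] [-0.04 -4.   -0.  ]
(490, -9, 140, 89.4) [0. 0. 0.] [  0.    0.  -11.2]
(490, -110, 140, 51.4) [-0.     -0.      0.6632] [-10.1    0.11   0.  ]
(600, -115, 140, 13.4) [ 0.     -0.      0.6632] [6.47 8.91 0.  ]
(600, -115, 25, -0.6) [ 0.     -0.      0.2443] [ 0.  -0.  11.5]
```

Request:
apply_moves(targets="0 0 0 0 -1 0 7; 0 0 0 0 -2.5 0 7; 0 0 0 0 -4 0 7; 0 0 0 0 -4 -3 7; 0 0 0 0 -4 -7 7")

```text
time: 13.45
tool_pos: [487.8, -8.3, 96.8]
tcp_rot: [-179.8, -0.0, 89.4]
ft_force: [1.1, 0.8, 0.5]
finger_gap: 70.0
```

Request:
apply_moves(targets="0 0 0.6632 -10.1 0.1 -4.2 7; 0 0 0.6632 -10.1 0.1 -4.2 7; 0 0 0.6632 -10.1 0.1 -4.2 7; 0 0 0.6632 -10.1 0.1 -4.2 7; 0 0 0.6632 -10.1 0.1 -4.2 7")

```text
time: 13.95
tool_pos: [490.7, -110.6, 141.1]
tcp_rot: [179.9, -0.1, 51.0]
ft_force: [-0.2, 0.7, -0.1]
finger_gap: 69.9
```

Request:
apply_moves(targets="0 0 0.6632 6.47 8.91 0 7; 0 0 0.6632 6.47 8.91 0 7; 0 0 0.6632 6.47 8.91 0 7; 0 0 0.6632 6.47 8.91 0 7; 0 0 0.6632 6.47 8.91 0 7")

```text
time: 14.45
tool_pos: [600.9, -114.6, 139.9]
tcp_rot: [180.0, -0.0, 13.1]
ft_force: [0.4, 0.3, 0.5]
finger_gap: 70.3
```

Request:
apply_moves(targets="0 0 0.2443 0 0 4 7; 0 0 0.2443 0 0 8 7; 0 0 0.2443 0 0 10.5 7; 0 0 0.2443 0 0 11.5 7; 0 0 0.2443 0 0 11.5 7")

```text
time: 14.95
tool_pos: [599.1, -114.3, 23.8]
tcp_rot: [-180.0, 0.1, -0.6]
ft_force: [-0.8, 0.2, 0.4]
finger_gap: 69.9
```

```bash
python3 - <<'E'
from seg import *
t=snapshot("top"); s=sense(); print(s["tool_pos"],s["tcp_rot"],s["ft_force"],s["finger_gap"])
E
```

```text
[ 600.38173874 -114.72654251   25.73209859] [ 1.79996015e+02 -1.87661957e-02 -5.76986290e-01] [ 0.19152355 -1.02268207  0.60464284] 70.17324560119918
```

Request:
apply_moves(targets="0 0 0 0 0 1 7; 0 0 0 0 0 1.8 7; 0 0 0 0 0 2.4 7; 0 0 0 0 0 2.6 7; 0 0 0 0 0 2.6 7")

```text
time: 15.5
tool_pos: [599.7, -114.6, -1.1]
tcp_rot: [-180.0, 0.0, -0.6]
ft_force: [0.8, -0.3, -0.8]
finger_gap: 70.5
```

Request:
apply_moves(targets="0 0 0 0 0 0.1 7; 0 0 0 0 0 0.2 7; 0 0 0 0 0 0.3 7; 0 0 0 0 0 0.4 7; 0 0 0 0 0 0.4 7")

```text
time: 16.0
tool_pos: [600.0, -114.6, -4.8]
tcp_rot: [-180.0, 0.0, -0.6]
ft_force: [0.1, 0.2, -0.3]
finger_gap: 70.0
```

Request:
apply_moves(targets="0 0 0 0 0 0.1 7; 0 0 0 0 0 0.2 7; 0 0 0 0 0 0.3 7; 0 0 0 0 0 0.3 7; 0 0 0 0 0 0.3 7")

```text
time: 16.5
tool_pos: [600.1, -114.6, -7.6]
tcp_rot: [180.0, -0.0, -0.6]
ft_force: [-0.2, 0.2, 1.2]
finger_gap: 70.1
```

Request:
apply_moves(targets="0 0 0 0 0 0.1 7; 0 0 0 0 0 0.15 7; 0 0 0 0 0 0.15 7; 0 0 0 0 0 0.15 7; 0 0 0 0 0 0.15 7")

```text
time: 17.0
tool_pos: [600.2, -114.6, -7.7]
tcp_rot: [180.0, 0.0, -0.6]
ft_force: [-7.5, 1.9, 14.8]
finger_gap: 70.0
```

Request:
apply_moves(targets="0 0 0 0 0 -2 7; 0 0 0 0 0 -4 7; 0 0 0 0 0 -4.63 7; 0 0 0 0 -1 -4.63 7; 0 0 0 0 -2.5 -4.63 7")

```text
time: 17.5
tool_pos: [599.9, -89.2, 36.3]
tcp_rot: [-180.0, 0.0, -0.7]
ft_force: [0.3, 0.4, -0.3]
finger_gap: 70.1
```

Request:
apply_moves(targets="0 0 0 0 -0.4 0 7; 0 0 0 0 -0.8 0 7; 0 0 0 0 -1.2 0 7; 0 0 0 0 -1.6 0 7; 0 0 0 0 -2 0 7")

```text
time: 18.0
tool_pos: [600.3, -69.6, 36.8]
tcp_rot: [180.0, 0.0, -0.6]
ft_force: [-0.2, -0.5, -0.3]
finger_gap: 70.3
```

Request:
apply_moves(targets="0 0 0 0 -0.5 0 7; 0 0 0 0 -1 0 7; 0 0 0 0 -1.5 0 7; 0 0 0 0 -2 0 7; 0 0 0 0.02 -2.5 0 7")

```text
time: 18.5
tool_pos: [600.9, -44.2, 37.1]
tcp_rot: [180.0, 0.0, -0.6]
ft_force: [-1.0, -2.0, -0.2]
finger_gap: 70.0
```

```bash
python3 - <<'E'
from seg import *
im=snapshot("scene"); s=sense(); print(s["tool_pos"],s["tcp_rot"],s["ft_force"],s["wrist_torque"])
t=snapshot("top")
a=cv2.resize(im[180:330,260:420,::-1],(400,375),interpolation=2)
b=cv2.resize(t[200:320,240:368,::-1],(400,375),interpolation=2)
cv2.imwrite("pics/s6.png",np.hstack([a,b]))
E
```

```text
[600.92435863 -43.48981714  37.07333384] [-1.79978892e+02  1.01423706e-02 -5.74851343e-01] [-0.51750621  0.28893396  0.01040449] [-0.14103906  0.07825961  0.00820791]
```

View pics/s6.png

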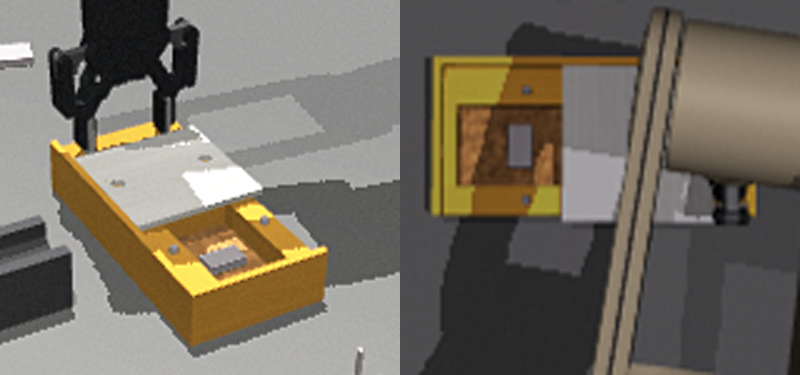

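The cover has slid squarely along the fence, its leading edge now over the well. I'll continue the push.

Request:
apply_moves(targets="0 0 0 0 -0.5 0 7; 0 0 0 0 -1 0 7; 0 0 0 0 -1.5 0 7; 0 0 0 0 -2 0 7; 0 0 0 0.02 -2.5 0 7")

```text
time: 19.1
tool_pos: [601.5, -19.3, 37.2]
tcp_rot: [180.0, -0.0, -0.6]
ft_force: [-1.2, -1.4, 0.2]
finger_gap: 70.0
```

Request:
apply_moves(targets="0 0 0 0 -0.5 0 7; 0 0 0 0 -1 0 7; 0 0 0 0 -1.5 0 7; 0 0 0 0 -2 0 7; 0 0 0 0.02 -2.5 0 7")

```text
time: 19.6
tool_pos: [601.9, 5.6, 37.2]
tcp_rot: [180.0, 0.0, -0.6]
ft_force: [-1.5, -4.0, 1.4]
finger_gap: 69.9
```

Request:
apply_moves(targets="0 0 0 0 -0.5 0 7; 0 0 0 0 -1 0 7; 0 0 0 0 -1.5 0 7; 0 0 0 0 -2 0 7; 0 0 0 0.02 -2.4 0 7")

```text
time: 20.1
tool_pos: [602.3, 29.8, 37.1]
tcp_rot: [-180.0, 0.0, -0.6]
ft_force: [-0.9, -2.3, 1.9]
finger_gap: 69.9
```

```bash
python3 - <<'E'
from seg import *
im=snapshot("scene"); s=sense(); print(s["tool_pos"],s["tcp_rot"],s["ft_force"],s["wrist_torque"])
t=snapshot("top")
a=cv2.resize(im[180:330,260:420,::-1],(400,375),interpolation=2)
b=cv2.resize(t[200:320,240:368,::-1],(400,375),interpolation=2)
cv2.imwrite("pics/s7.png",np.hstack([a,b]))
E
```

```text
[602.29782464  30.41800125  37.05264444] [-1.79975380e+02  6.95066081e-03 -5.74198971e-01] [-1.4238957  -1.52489676  1.73490449] [-0.2622334   0.08866651 -0.04253741]
```

View pics/s7.png

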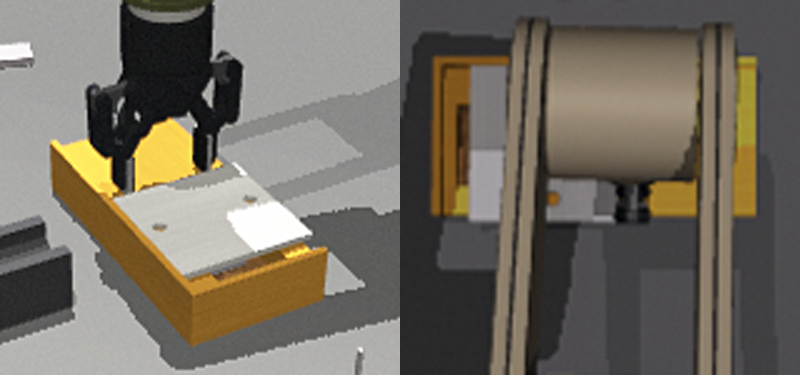

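The cover is riding on the pins, still square, about 22 mm short of home. I'll slow down for the rest.

Request:
apply_moves(targets="0 0 0 0 -0.3 0 7; 0 0 0 0 -0.6 0 7; 0 0 0 0 -0.9 0 7; 0 0 0 0 -1.2 0 7; 0 0 0 0.02 -1.4 0 7")

```text
time: 20.7
tool_pos: [602.6, 43.7, 37.0]
tcp_rot: [-180.0, 0.0, -0.6]
ft_force: [-0.5, -1.9, 1.1]
finger_gap: 69.5
```

Request:
apply_moves(targets="0 0 0 0 -0.1 0 7; 0 0 0 0 -0.2 0 7; 0 0 0 0 -0.3 0 7; 0 0 0 0 -0.4 0 7; 0 0 0 0 -0.5 0 7")

```text
time: 21.2
tool_pos: [602.6, 48.3, 37.0]
tcp_rot: [180.0, 0.0, -0.6]
ft_force: [-1.5, -2.0, 0.8]
finger_gap: 69.9
```

Request:
apply_moves(targets="0 0 0 0 -0.1 0 7; 0 0 0 0 -0.2 0 7; 0 0 0 0 -0.3 0 7; 0 0 0 0 -0.3 0 7; 0 0 0 0 -0.3 0 7")

```text
time: 21.7
tool_pos: [602.9, 51.6, 37.2]
tcp_rot: [-180.0, -0.0, -0.6]
ft_force: [-0.4, 0.0, -0.6]
finger_gap: 69.9
```

```bash
python3 - <<'E'
from seg import *
im=snapshot("scene"); s=sense(); print(s["tool_pos"],s["tcp_rot"],s["ft_force"],s["wrist_torque"])
a=cv2.resize(im[210:310,270:400,::-1],(780,600),interpolation=2)
cv2.imwrite("pics/s8.png",a)
E
```

```text
[602.90105597  51.50273831  37.17588387] [-1.79991490e+02 -1.46604161e-02 -5.86853753e-01] [0.87419324 0.71614345 0.91275968] [ 0.02024559 -0.01460024  0.0196041 ]
```

View pics/s8.png

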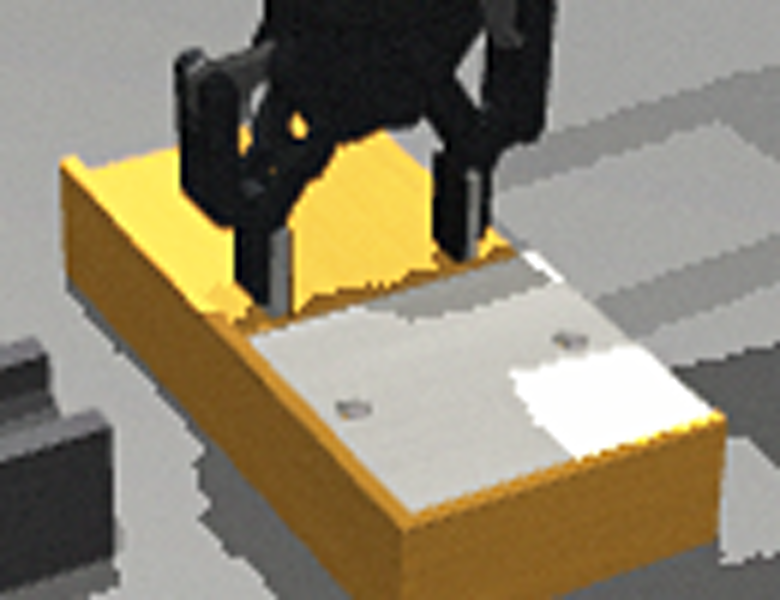

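The pins show in both holes (about (350,408) and (570,340)), the cover lies inside both fences, and the pushing force has gone to zero, so it has dropped. I'll retreat and check.

Request:
apply_moves(targets="0 0 0 0 0.8 0 7; 0 0 0 0 2 -0.5 7; 0 0 0 0 3 -3 7; 0 0 0 0 5 -7 7; 0 0 0 0 9 -10 7")

```text
time: 22.25
tool_pos: [602.1, -38.6, 139.4]
tcp_rot: [-180.0, -0.1, -0.5]
ft_force: [1.3, -0.3, 1.2]
finger_gap: 70.1
```

Request:
apply_moves(targets="0 0 0 -3 4 -4 7; 0 0 0 -6 8 -8 7; 0 0 0 -9 12 -8 7; 0 0 0 -12 14 -8 7; 0 0 0 -12 14 -8 7")

```text
time: 22.75
tool_pos: [477.6, -181.6, 218.9]
tcp_rot: [179.9, -0.1, -0.8]
ft_force: [0.5, 0.1, -0.3]
finger_gap: 70.3
```

```bash
python3 - <<'E'
from seg import *
im=snapshot("scene"); t=snapshot("top"); s=sense(); print(s["tool_pos"],s["ft_force"],s["qd"].round(2))
print("cover",rect("top",t,205,290,235,330,42,white))
print("tray",rect("top",t,210,290,245,360,45,yel))
for q in("cover","home"): print(q,[(r["confidence"],ray("top",r["at"],36).round(1)) for r in place_of("top",q)[:1]])
a=cv2.resize(im[180:330,260:420,::-1],(400,375),interpolation=2)
b=cv2.resize(t[200:320,240:368,::-1],(400,375),interpolation=2)
cv2.imwrite("pics/s9.png",np.hstack([a,b]))
E
```

```text
[ 479.42422126 -179.3944632   218.00151655] [0.67702656 0.77273687 0.41595945] [ 3.03  2.26 -1.11  0.77 -0.71  1.56]
cover (array([601. , 120.8]), [(np.float64(124.5), np.float64(-0.3)), (np.float64(120.5), np.float64(-90.8))], [[539.6, 181.3], [664.0, 180.5], [662.4, 60.0], [537.9, 61.4]])
tray (array([605.8,  62.5]), [(np.float64(126.7), np.float64(-0.2)), (np.float64(258.4), np.float64(-90.7))], [[544.1, 191.6], [670.7, 191.0], [667.5, -67.4], [540.8, -65.4]])
cover [(0.81, array([598.8, 121.7,  36. ]))]
home [(0.63, array([ 778.8, -152.5,   36. ]))]
```

View pics/s9.png

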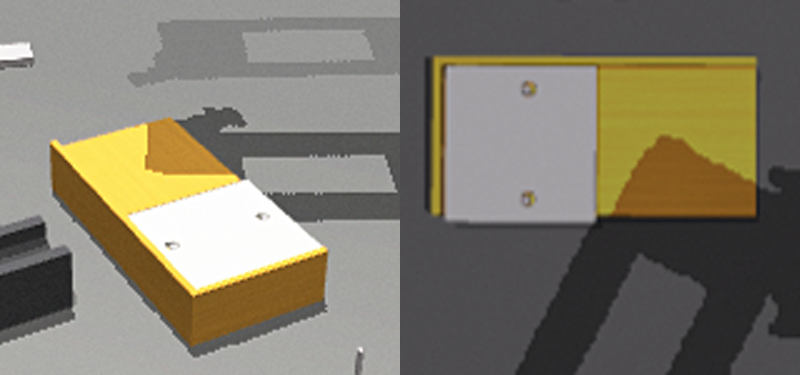

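```bash
python3 - <<'E'
from seg import *
im=cv2.cvtColor(snapshot("scene"),cv2.COLOR_RGB2BGR)
r0,r1,c0,c1=240,310,300,400
big=cv2.resize(im[r0:r1,c0:c1],None,fx=6,fy=6,interpolation=cv2.INTER_CUBIC); h=cv2.cvtColor(big,cv2.COLOR_BGR2HSV)
m=white(h).astype(np.uint8); c=max(cv2.findContours(m,0,1)[0],key=cv2.contourArea)
q=cv2.approxPolyDP(c,20,True)[:,0]; q=(q+.5)/6-.5+[c0,r0]; print("obs",q[:,::-1].round(1).tolist())
def crn(dy,zr,zf): 
    o=np.array([600.,59.5]);t=np.radians(-.6);Rm=np.array([[np.cos(t),-np.sin(t)],[np.sin(t),np.cos(t)]])
    for x in(-62,62):
        for y,z in((-60,zr),(60,zf)): print([x,y],pix("scene",[*(o+Rm@[x,64+dy+y]),z]).round(1))
crn(0,42,42); print("tilt"); crn(-1,48,42)
# tray fence corner references, z50
o=np.array([600.,59.5])
for p in((70,132),(70,-125),(-56,132)): print("ref",p,pix("scene",[o[0]+p[0]+.0105*p[1],o[1]+p[1]-.0105*p[0],50]).round(1))
E
```

```text
obs [[265.9, 310.9], [295.1, 338.1], [277.6, 389.2], [304.1, 390.4], [309.4, 376.2], [309.4, 399.4], [268.4, 399.4], [269.2, 379.1], [258.1, 366.4], [257.4, 399.4], [242.4, 399.4], [243.4, 356.9], [252.6, 354.9]]
[-62, -60] [251.9 358.3]
[-62, 60] [280.4 390.1]
[62, -60] [267.  308.2]
[62, 60] [298.2 337.1]
tilt
[-62, -60] [249.4 358.2]
[-62, 60] [280.1 389.8]
[62, -60] [264.4 308. ]
[62, 60] [297.9 336.9]
ref (70, 132) [298.4 335.7]
ref (70, -125) [236.5 278.6]
ref (-56, 132) [280.  390.3]
```

The views indicate the cover is flat, but the top view puts it about 2 mm short of home. A gentle touch with closed fingers at the rear edge will check its height.

```bash
python3 - <<'E'
from bench import *
print(sense()["tool_pos"],sense()["tcp_rot"])
E
python3 mv.py "[(482,-179,217,-0.6),(602,-20,120,-0.6),(602,78,70,-0.6),(602,78,45,-0.6)]"
```

```text
[ 480.85477438 -177.00397166  216.97632489] [-1.79977193e+02 -6.92091355e-03 -5.82781228e-01]
(602, -20, 120, -0.6) [0. 0. 0.] [ 11.83 -16.02   9.7 ]
(602, 78, 70, -0.6) [0. 0. 0.] [-0.1 -9.8  5. ]
(602, 78, 45, -0.6) [0. 0. 0.] [ 0.  -0.   2.5]
```

Request:
apply_moves(targets="0 0 0 11.83 -16 9.7 0; 0 0 0 11.83 -16 9.7 0; 0 0 0 11.83 -16 9.7 0; 0 0 0 11.83 -16 9.7 0; 0 0 0 11.83 -16 9.7 0")

```text
time: 23.5
tool_pos: [600.7, -13.4, 116.5]
tcp_rot: [-179.9, 0.2, -0.3]
ft_force: [0.3, 0.1, -0.2]
finger_gap: -0.2
```

Request:
apply_moves(targets="0 0 0 0 -4 1 0; 0 0 0 0 -8 3 0; 0 0 0 -0.1 -9.8 4.5 0; 0 0 0 -0.1 -9.8 5 0; 0 0 0 -0.1 -9.8 5 0")

```text
time: 24.0
tool_pos: [599.3, 79.9, 68.4]
tcp_rot: [180.0, 0.2, -0.5]
ft_force: [-0.5, -0.1, 0.8]
finger_gap: -0.3
```

Request:
apply_moves(targets="0 0 0 0 0 0.6 0; 0 0 0 0 0 1 0; 0 0 0 0 0 1.3 0; 0 0 0 0 0 1.5 0; 0 0 0 0 0 1.6 0")

```text
time: 24.5
tool_pos: [600.4, 78.9, 54.0]
tcp_rot: [180.0, -0.0, -0.6]
ft_force: [0.8, -0.3, -0.0]
finger_gap: -0.1
```

Request:
apply_moves(targets="0 0 0 0 0 0.1 0; 0 0 0 0 0 0.3 0; 0 0 0 0 0 0.5 0; 0 0 0 0 0 0.6 0; 0 0 0 0 0 0.7 0")

```text
time: 25.0
tool_pos: [600.3, 79.4, 46.9]
tcp_rot: [180.0, 0.0, -0.6]
ft_force: [0.1, -0.4, 0.4]
finger_gap: 0.2
```

Request:
apply_moves(targets="0 0 0 0 0 0.1 0; 0 0 0 0 0 0.2 0; 0 0 0 0 0 0.3 0; 0 0 0 0 0 0.4 0; 0 0 0 0 0 0.5 0")

```text
time: 25.5
tool_pos: [600.4, 79.4, 42.0]
tcp_rot: [180.0, 0.0, -0.6]
ft_force: [-1.2, -0.1, 11.4]
finger_gap: 0.0
```

The touch stopped at z = 42.0 mm, which is the seated height. I'll retreat straight up and clear, then check before handing in.

Request:
apply_moves(targets="0 0 0 0 0 -0.5 0; 0 0 0 0 0 -2 0; 0 0 0 0 0 -6 0; 0 0 0 0 0 -10 0; 0 0 0 0 0 -14 0")

```text
time: 26.0
tool_pos: [600.3, 79.4, 185.0]
tcp_rot: [-180.0, -0.1, -0.6]
ft_force: [0.9, -0.1, 0.5]
finger_gap: 0.5
```

Request:
apply_moves(targets="0 0 0 -4 4 0 0; 0 0 0 -8 8 0 0; 0 0 0 -12 12 0 0; 0 0 0 -12 16 0 0; 0 0 0 -12 18 0 0")

```text
time: 26.5
tool_pos: [477.0, -101.9, 183.8]
tcp_rot: [179.9, -0.1, -0.7]
ft_force: [0.8, 0.1, 0.7]
finger_gap: 0.0
```

Request:
apply_moves(targets="0 0 0 0 2 0 0; 0 0 0 0 2 0 0; 0 0 0 0 2 0 0; 0 0 0 0 2 0 0; 0 0 0 0 2 0 0")

```text
time: 27.0
tool_pos: [478.5, -118.4, 182.3]
tcp_rot: [-180.0, -0.0, -0.5]
ft_force: [0.3, 0.3, -0.3]
finger_gap: -0.2
```

```bash
python3 - <<'E'
from seg import *
t=snapshot("top"); s=sense(); print(s["tool_pos"],s["ft_force"],abs(s["qd"]).max())
print("cover",rect("top",t,205,290,235,330,42,white)[:2])
print(hand_in())
E
```

```text
[ 478.47076633 -118.50176201  182.23197704] [-0.03699008  0.49302314  1.01654142] 0.12501883038447018
cover (array([601. , 120.9]), [(np.float64(124.5), np.float64(-0.3)), (np.float64(120.3), np.float64(-90.8))])
the job is handed in; nothing more can be done
None
```

I put the short gauge block in the well, closed the tray with the cover, and handed the job in at about 27 s. `hand_in()` gave no verdict.

- **Block:** I lowered it until the force sensor read about 3 N of contact, then let go. A picture showed it lying flat near the middle of the well while the cover was still on the landing.
- **Cover:** I pushed it to the side fence, which it met with a firm stop at about 24 N. I then slid it along the fence until the pushing force fell to zero as it dropped.
- **Last checks:**
  - Both pins show in the holes.
  - A touch on the rear edge stopped at z = 42.0 mm, the seated height, at 11 N.
  - The cover is square to the tray within about half a degree.
  - The arm was clear and almost at rest at hand-in.
- **Disagreement:** The top camera puts the cover about 2–2.5 mm short of home in y. That is inside the 3.5 mm limit and close to the camera's own error. It is more than the 1.5 mm the holes allow, so I take it as camera error.
- **Not checked:** I did not re-measure the other things on the plate at the end. I never touched them, and most of the arm's moves stayed well above them.

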